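# Make up three colour-coded sampling kits from mixed bench stock

### The arm

A 7-joint arm with a two-finger parallel gripper is mounted at the origin on a cart in front of the work surface, level with it; the furniture and walls round the work are solid. World frame = base frame: x ahead of the robot, y to its left, z up, the work surface at z = 0. Lengths are in m, angles in rad, forces in N, time in s.
With the tool pointing down it reaches from about 0.425 to 1.025 m from the base axis. Payload 9.4 kg.
Tool frame: the origin (TCP) lies on the centre line of the jaws, within the pads' length; the fingertips stand 19 mm ahead of it and the grasp point (between the pads) is the TCP (bot.tip_extent is the distance from the TCP to the fingertips, in m); z points along the fingers, y is the line along which they close (so a half turn about z gives the same grasp; the last joint's range is limited). The gripper opens to 93 mm and grips with 3 to 60 N. Pads are 15 mm wide; open, the fingers measure 128 mm over their backs; the gripper's body (75 mm by 188 mm) begins 65 mm behind the grasp point.
Start: joints at [-1.244, 0.599, -0.003, 1.599, 0.002, 0.943, -0.08], TCP at [0.285, 0.667, 0.238] pointing down, gripper open.
Joint ranges: [-2.57, 2.57], [-0.35, 1.97], [-1.29, 1.29], [0.11, 2.56], [-1.05, 4.19], [0.11, 1.86], [-2.63, 2.63]. Speed limits (rad/s): [2.22, 2.22, 3.01, 3.01, 3.14, 3.14, 3.14].

### API

Orientations are given as a unit quaternion [w, x, y, z].
In Python, from workcell import bot, imaging, nets gives the robot as it stands. The module is installed in compiled form; this text tells all that it offers.
- The arm moves only by the tool nudge_tcp, called after "Request:" as name(argument=value, ...) on one line, values as JSON. Schema: {"type":"object","properties":{"steps":{"type":"array","items":{"type":"object","properties":{"trans":{"type":"array","items":{"type":"number"},"minItems":3,"maxItems":3},"turn":{"type":"number"},"aperture":{"type":"number"}},"additionalProperties":false,"required":["aperture"]},"minItems":1,"maxItems":8},"only":{"type":"string"},"quiet":{"type":"boolean"},"lines":{"type":"string"}},"required":["steps"],"additionalProperties":false}. steps is a list of rows, 1 to 8 of them, each an object with the fields trans (a list: dx, dy, dz in m), turn (a turn about the tool's z in rad), aperture (the finger opening in m); a field left out counts as zero (the opening has to be given); each row shifts and turns the commanded pose from where the row before left it, along the tool's axes as they then stand; what a row does not reach is not made up. A row lasts 1/10 s, in which the tool goes at most 0.05 m and 0.15 rad, less where a joint would pass 70% of its speed; a pose out of reach is approached as far as the arm can. The fingers move at their own pace and stop on an object; the grip force is fixed at half the most. Time passes only in rows, so rows that do not move let the fingers close. The tool returns the time, the measured TCP pose, the force, the opening and the grip force at its end. only (a regular expression) keeps the lines of the reply that match it, lines (a string "A,B") keeps lines A to B, and quiet returns only ok. Input that does not fit is refused with a message, and nothing moves.
- bot.read_state(): the state, without advancing time (a new reading comes with each control period).
- imaging.get_image(name): name is "scene" or "top"; returns (picture, depth): 480x640x3 uint8, blue, green, red; 480x640 float32, m along the optical axis (not along the pixel's ray), 0 where there is no reading.
- imaging.camera_model(name): a dict with "K" (3x3 intrinsics, pixels), "dist_coeffs" ([k1, k2, p1, p2, k3] as OpenCV has them; the pictures are not rectified), "extrinsics" (4x4, takes a point from world to camera coordinates). Camera axes: x right, y up, looking along -z (the intrinsics and any distortion apply to the point x, -y, -z); pixel columns grow to the right and rows downward; lengths in m; the calibration is good to about 2 mm. A picture is of the moment at which its call begins. camera_model takes no time and is no camera call.
- bot.finish_job(): hands the job in; it is judged then, once.
Trained networks look in the newest picture that a camera, given by its name, has taken for a name from the list of things; names that differ only in an ending like _2 or _b are one class to them, and where a whole thing is asked for, a point or a joint stands for the part that bears it (a point fixed in the world has none). Each returns a list of dicts, best first, with "p" (0 to 1); they miss things now and then, are a little off and sometimes report something else, mostly with a low value. They report only what shows in the picture. A call takes as long as a camera call. They do not tell look-alikes from the thing itself.
- nets.look_for(camera, query): "location" ([x, y, z] in m, in world coordinates, good to about 4 mm: the middle of the surface that is visible of it).
The state is a dict: "time": time; "joint_pos": joint angles; "dq": joint speeds; "tau": joint torques, N m; "position": TCP position; "ee_rot": TCP orientation; "ft_force": force on the tool from outside, world axes, zero at the start; "moment": the same for the moment, N m; "gripper_width": finger opening in m; "grasp_force": force on a finger pad.
Only numpy, scipy, OpenCV 4.12 (cv2) and the standard library are available. Lean on these libraries where they do the work, as an engineer would, in place of code of your own. Each camera call takes 0.05 s, during which the arm holds its last target. There are 200 camera calls.

### The job

Make up the three sampling kits, which already hold their sample tubes: the purple tray gets the brown bottle with the black nozzle and the cream tape roll, the yellow tray gets the red-lidded specimen jar and the white bottle with the red nozzle, and the green tray, whose white tape is already in, gets the yellow carton. Seat each thing upright on the floor of the cut-out made for it and let go. Leave the other brown bottle, with the red nozzle, standing where it is and knock nothing over.

Things in the scene. Friction and masses are not known exactly. Their poses are not given: they have to be found in the camera images.
- purple_tray: Purple-rimmed tray 159x129x16 mm, fixed, dark foam insert with blue cut-out floors. Origin: centre of its underside, z up, x along its length. Foam top at z 14, cut-out floors at z 4 (all mm). Tube with purple cap fixed along x at y +43, top at z 20. Round cut-outs: diameter 61 at x -34, y -12 for the cream tape roll; diameter 54 at x +38, y -12 for the brown bottle with black nozzle.
- yellow_tray: Yellow-rimmed tray 159x129x16 mm, fixed, dark foam insert with blue cut-out floors. Origin: centre of its underside, z up, x along its length. Foam top at z 14, cut-out floors at z 4 (all mm). Tube with yellow cap fixed along x at y +43, top at z 20. Round cut-outs: diameter 82 at x -26, y -12 for the specimen jar; diameter 46 at x +44, y -12 for the white bottle with red nozzle.
- green_tray: Green-rimmed tray 159x129x16 mm, fixed, dark foam insert with blue cut-out floors. Origin: centre of its underside, z up, x along its length. Foam top at z 14, cut-out floors at z 4 (all mm). Tube with green cap fixed along x at y +43, top at z 20. Cut-out 50 (x) by 54 (y) at x -34, y -12 for the yellow carton (any yaw); a roll of white tape is fixed in the round one at x +36, y -12, top at z 16.
- brown_black_bottle: Brown dropper bottle with a black nozzle and a blue label: round, diameter 38 mm, 118 mm high to the nozzle tip, the body alone about 78 mm high including its shoulder, straight-sided to about 50 mm. 0.06 kg. Origin: centre of its underside, z up. Goes into the purple tray.
- tape_roll: Cream roll of sticking plaster, lying flat, axis upright: diameter 45 mm, 25 mm high. 0.02 kg. Origin: centre of its underside, z up. Goes into the purple tray.
- specimen_jar: Specimen jar, white with a red screw lid (fixed on): body diameter 58 mm up to 46 mm, lid diameter 66 mm from 46 to 59 mm height. 0.05 kg. Origin: centre of its underside, z up. Can be gripped across the lid. Goes into the yellow tray.
- white_red_bottle: White dropper bottle with an orange-red nozzle: round, diameter 29 mm, 90 mm high, body 50 mm high. 0.06 kg. Origin: centre of its underside, z up. Goes into the yellow tray.
- yellow_carton: Small plain yellow carton, 30 (x) by 34 (y) by 36 (z) mm. 0.03 kg. Origin: centre of its underside, z up. Goes into the green tray.
- brown_red_bottle: Brown dropper bottle with a red nozzle: diameter 30 mm, 98 mm high. Origin: centre of its underside, z up. Belongs to no kit: leave it standing. (Overhead, beyond world x = 0.56 m and from 0.41 m up, hang a shelf edge, hooks and a hose: keep the wrist clear of them.)
Things that resemble listed ones, but are neither listed nor needed, are in the scene too. There is more than one size of the specimen_jar; the one meant has the size given above.

How it is judged:
At the end, for the whole second after the job is handed in: Every kit thing stands upright (0.12 rad) and at rest on the floor of its own cut-out in its own tray (within 3.5 mm in height, anywhere the cut-out lets it stand: 8 to 14 mm from its centre); the brown bottle with the red nozzle stands upright, less than 20 mm from where it stood (x of tape_roll in the frame of purple_tray between -0.0445 and -0.0235 m and y of tape_roll in the frame of purple_tray between -0.0225 and -0.0015 m and z of tape_roll in the frame of purple_tray between 0 and 0.0075 m and angle between each of tape_roll, brown_black_bottle, specimen_jar, white_red_bottle, yellow_carton, brown_red_bottle's own z axis and vertical below 0.12 rad and linear speed of each of tape_roll, brown_black_bottle, specimen_jar, white_red_bottle, yellow_carton below 0.02 m/s and angular speed of each of tape_roll, brown_black_bottle, specimen_jar, white_red_bottle, yellow_carton below 0.2 rad/s and x of brown_black_bottle in the frame of purple_tray between 0.0275 and 0.0485 m and y of brown_black_bottle in the frame of purple_tray between -0.0225 and -0.0015 m and z of brown_black_bottle in the frame of purple_tray between 0 and 0.0075 m and x of specimen_jar in the frame of yellow_tray between -0.0405 and -0.0115 m and y of specimen_jar in the frame of yellow_tray between -0.0265 and 0.0025 m and z of specimen_jar in the frame of yellow_tray between 0 and 0.0075 m and x of white_red_bottle in the frame of yellow_tray between 0.033 and 0.055 m and y of white_red_bottle in the frame of yellow_tray between -0.023 and -0.001 m and z of white_red_bottle in the frame of yellow_tray between 0 and 0.0075 m and x of yellow_carton in the frame of green_tray between -0.046 and -0.022 m and y of yellow_carton in the frame of green_tray between -0.024 and 0 m and z of yellow_carton in the frame of green_tray between 0 and 0.0075 m and distance of brown_red_bottle from where it was at the start of the episode below 0.02 m); the robot touches nothing.
It fails at once if the brown bottle with the red nozzle is pushed 20 mm or more from its place, or tipped (distance of brown_red_bottle from where it was at the start of the episode above 0.02 m or angle between brown_red_bottle's own z axis and vertical above 0.3 rad).
It fails at once if one of the five things for the kits is knocked over (angle between any of tape_roll, brown_black_bottle, specimen_jar, white_red_bottle, yellow_carton's own z axis and vertical above 0.9 rad).
It also fails if it takes over 128 s, if anything falls off the work surface, if the arm or the gripper's body presses on something with over 40 N, if the wrist force passes 120 N, or if a joint passes its speed limit or range.

## Working session

There is one attempt and no reset: what is moved stays moved. The work goes in short steps, Python scripts to look and compute and a tool call to move; the robot and the scene stay as the last step left them, time stands still between calls to the robot, and variables do not carry over. Pictures are saved under pics/ and viewed, at most 14 in all, crops included, and the job is handed in when it is done.

```bash
mkdir -p pics
```

Create h.py:
```python
import numpy as np, cv2
from workcell import bot, imaging, nets
def cloud(name):
    im,d=imaging.get_image(name); m=imaging.camera_model(name)
    K=np.array(m["K"]);D=np.array(m["dist_coeffs"]);E=np.array(m["extrinsics"])
    v,u=np.mgrid[0:480,0:640]
    n=cv2.undistortPoints(np.stack([u,v],-1).reshape(-1,1,2).astype(np.float64),K,D).reshape(480,640,2)
    c=np.stack([n[...,0]*d,-n[...,1]*d,-d],-1)
    w=(c-E[:3,3])@E[:3,:3]
    w[d==0]=np.nan
    return im,d,w
```

Run:
```python
from h import *
for n in("scene","top"):
    im,d,w=cloud(n); cv2.imwrite(f"pics/{n}0.png",im); np.savez(f"{n}0.npz",im=im,w=w)
    m=imaging.camera_model(n);E=np.array(m["extrinsics"]);print(n,(-E[:3,:3].T@E[:3,3]).round(3),E[2,:3].round(3),m["K"][0][0])
    for q in "purple_tray yellow_tray green_tray brown_black_bottle tape_roll specimen_jar white_red_bottle yellow_carton brown_red_bottle".split():
        print(q,[(np.round(r["location"],3).tolist(),round(r["p"],2)) for r in nets.look_for(n,q)[:4]])
s=bot.read_state();print(s["time"],s["position"],s["ee_rot"],s["gripper_width"],bot.tip_extent)
```

```text
scene [-0.538  0.505  1.027] [-0.672  0.375  0.639] 592.8679342296857
purple_tray [([0.473, 0.19, 0.017], 0.68)]
yellow_tray []
green_tray [([0.469, 0.004, 0.012], 0.95)]
brown_black_bottle [([0.442, 0.427, 0.048], 0.71)]
tape_roll [([0.404, 0.33, 0.022], 0.68)]
specimen_jar [([0.431, -0.418, 0.052], 0.77), ([0.48, -0.535, 0.072], 0.68), ([0.532, -0.45, 0.037], 0.53)]
white_red_bottle [([0.401, -0.318, 0.029], 0.55)]
yellow_carton [([0.469, -0.334, 0.03], 0.76)]
brown_red_bottle [([0.494, 0.328, 0.035], 0.76)]
top [ 0.383 -0.07   1.636] [-0.063 -0.005  0.998] 495.28660271047806
purple_tray [([0.478, 0.188, 0.015], 0.78)]
yellow_tray [([0.478, -0.19, 0.013], 0.74)]
green_tray [([0.469, -0.001, 0.013], 0.81)]
brown_black_bottle [([0.451, 0.419, 0.055], 0.73)]
tape_roll []
specimen_jar [([0.44, -0.425, 0.063], 0.66), ([0.539, -0.456, 0.042], 0.66), ([0.495, -0.545, 0.08], 0.62)]
white_red_bottle [([0.41, -0.32, 0.035], 0.49)]
yellow_carton [([0.475, -0.344, 0.038], 0.62)]
brown_red_bottle [([0.474, 0.189, 0.017], 0.55)]
1.0 [0.28485693 0.66668631 0.23765281] [1.68293003e-05 2.00509886e-01 9.79691679e-01 6.82744068e-06] 0.09289934516102513 0.019
```

View pics/scene0.png

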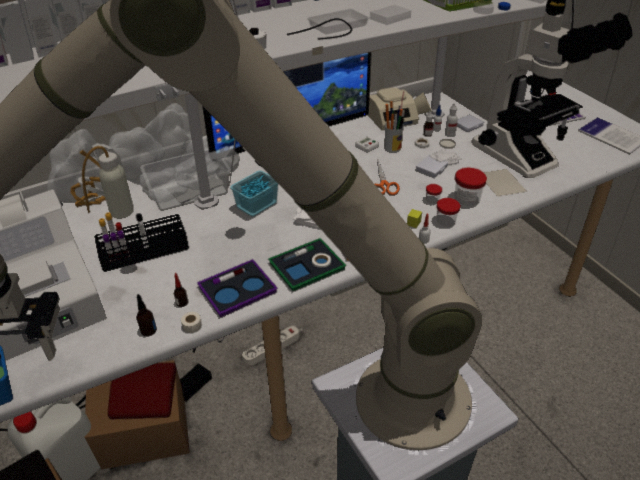

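View pics/top0.png

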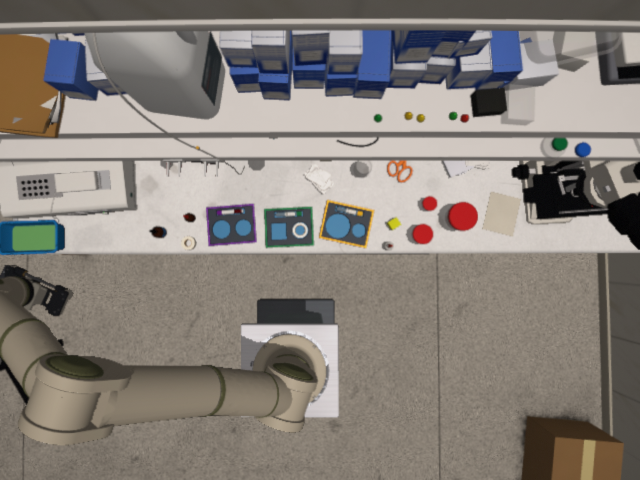

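Both views show purple, green and yellow trays left to right (top: (231,225), (289,227), (347,224)). The tall black-nozzle brown bottle is at (158,232), the red-nozzle one at (189,217), the tape at (189,243), the carton at (394,224), and the white bottle at (388,245). There are three red-lidded jars; the one at (422,234) looks like the right size. Next I measure them.

Run:
```python
from h import *
T=np.load("top0.npz");S=np.load("scene0.npz")
def f(a):return np.round(np.asarray(a)*1000).astype(int).tolist()
print("surface z",[np.nanmedian(X["w"][...,2][(abs(X["w"][...,0]-.45)<.08)&(abs(X["w"][...,1])<.5)&(abs(X["w"][...,2])<.01)])*1000 for X in(T,S)])
obj=dict(bb=(.447,.423),br=(.494,.328),tape=(.41,.328),jar=(.437,-.422),jarS=(.539,-.456),jarB=(.495,-.545),wr=(.408,-.32),cart=(.473,-.34))
for k,(x,y) in obj.items():
  for n,X in(("T",T),("S",S)):
    w=X["w"];m=(np.hypot(w[...,0]-x,w[...,1]-y)<.06)&(w[...,2]>.008)
    p=w[m]
    if len(p)<5: print(k,n,len(p));continue
    zt=np.percentile(p[:,2],98)
    t=p[p[:,2]>zt-.008]
    print(k,n,len(p),"zmax",f(p[:,2].max()),"lo/hi",f(np.percentile(p,2,0)),f(np.percentile(p,98,0)),"topmid",f((t.min(0)+t.max(0))/2),"ext",f(t.max(0)-t.min(0)))
for k,(x,y) in dict(purple=(.475,.19),green=(.47,0),yellow=(.478,-.19)).items():
  for n,X in(("T",T),("S",S)):
    w=X["w"];im=X["im"]
    near=(abs(w[...,0]-x)<.095)&(abs(w[...,1]-y)<.1)
    m=near&(w[...,2]>.008)&(w[...,2]<.03)
    r=cv2.minAreaRect((w[m][:,:2]*1000).astype(np.float32))
    print(k,n,"rect",np.round(r[0]),np.round(r[1]),round(r[2],1),"z",f(np.percentile(w[m][:,2],[5,50,95])))
    h=cv2.cvtColor(im,cv2.COLOR_BGR2HSV)
    b=near&(h[...,0]>95)&(h[...,0]<115)&(h[...,1]>110)&(h[...,2]>70)
    nl,lab,st,c=cv2.connectedComponentsWithStats(b.astype(np.uint8))
    for i in range(1,nl):
      if st[i,4]>25:
        q=w[lab==i];print("   blue",st[i,4],f((np.nanmin(q,0)+np.nanmax(q,0))/2),"ext",f(np.nanmax(q,0)-np.nanmin(q,0)),"mean",f(np.nanmean(q,0)))
a=cv2.resize(T["im"][185:265,130:490],None,fx=2.2,fy=2.2,interpolation=cv2.INTER_CUBIC);cv2.imwrite("pics/topc.png",a)
```

```text
surface z [np.float64(0.47184089736775137), np.float64(0.8626990259237677)]
bb T 163 zmax 122 lo/hi [427, 379, 8] [466, 460, 113] topmid [454, 424, 115] ext [6, 9, 14]
bb S 470 zmax 121 lo/hi [432, 408, 9] [456, 442, 114] topmid [448, 425, 114] ext [9, 8, 14]
br T 112 zmax 96 lo/hi [435, 285, 9] [524, 364, 94] topmid [498, 324, 94] ext [7, 6, 3]
br S 305 zmax 100 lo/hi [437, 270, 9] [504, 340, 93] topmid [498, 325, 93] ext [11, 7, 14]
tape T 150 zmax 32 lo/hi [396, 304, 8] [445, 375, 32] topmid [418, 329, 28] ext [39, 43, 9]
tape S 324 zmax 32 lo/hi [392, 309, 8] [436, 351, 30] topmid [414, 329, 27] ext [48, 45, 10]
jar T 332 zmax 67 lo/hi [414, -459, 10] [470, -399, 66] topmid [442, -429, 63] ext [61, 61, 9]
jar S 524 zmax 66 lo/hi [410, -457, 10] [468, -398, 64] topmid [439, -429, 61] ext [68, 68, 10]
jarS T 440 zmax 790 lo/hi [519, -488, 9] [597, -430, 788] topmid [596, -454, 785] ext [6, 42, 9]
jarS S 285 zmax 512 lo/hi [516, -482, 9] [598, -435, 500] topmid [597, -456, 503] ext [4, 37, 18]
jarB T 735 zmax 92 lo/hi [455, -594, 18] [537, -508, 89] topmid [498, -551, 87] ext [85, 9
[... 729 characters left out ...]
 [472, 152, 5] ext [47, 51, 16] mean [472, 150, 5]
   blue 269 [460, 222, 7] ext [62, 56, 18] mean [465, 222, 6]
green T rect [473.   6.] [197. 162.] 82.7 z [9, 14, 21]
   blue 240 [454, 33, 6] ext [53, 50, 23] mean [454, 33, 5]
   blue 48 [459, -36, 1] ext [23, 23, 20] mean [458, -36, 3]
green S rect [478.  -2.] [163. 170.] 4.0 z [9, 15, 19]
   blue 30 [465, -40, 6] ext [16, 23, 8] mean [465, -40, 5]
   blue 214 [456, 31, 6] ext [56, 47, 12] mean [459, 32, 5]
yellow T rect [ 478. -193.] [180. 198.] 7.6 z [9, 14, 21]
   blue 465 [472, -162, 5] ext [76, 76, 26] mean [472, -162, 4]
   blue 139 [457, -229, 7] ext [40, 41, 24] mean [457, -230, 4]
yellow S rect [402. -93.] [0. 0.] 0.0 z [8, 8, 8]
```

View pics/topc.png

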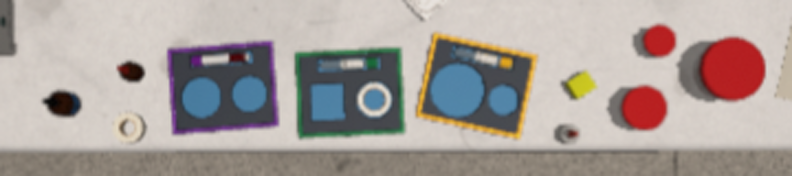

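The crop confirms the layout. The 61 mm tape slot is left in purple, the carton slot left in green, and the 82 mm jar slot left in yellow. The jar at (644,107) measures 66 mm wide and 60 mm high, so it is the one wanted. I start moving, and work out the carton's yaw in the same step.

Request:
nudge_tcp(steps=[{"turn": -0.135, "aperture": 0.093}, {"turn": -0.135, "aperture": 0.093}, {"turn": -0.134, "aperture": 0.093}])

```text
time: 1.3
position: [0.2848, 0.6667, 0.2376]
ee_rot: [0.0, -0.003, 1.0, -0.0]
ft_force: [0.0, 0.2, -0.3]
gripper_width: 0.0931
grasp_force: 0.0
```

Request:
nudge_tcp(steps=[{"trans": [-0.0164, -0.0422, 0], "aperture": 0.093}, {"trans": [-0.0164, -0.0422, 0], "aperture": 0.093}, {"trans": [-0.0164, -0.0422, 0], "aperture": 0.093}, {"trans": [-0.0164, -0.0422, 0], "aperture": 0.093}, {"trans": [-0.0164, -0.0422, 0], "aperture": 0.093}, {"trans": [-0.0164, -0.0422, 0], "aperture": 0.093}, {"trans": [-0.0164, -0.0422, 0], "aperture": 0.093}, {"trans": [-0.0164, -0.0422, 0], "aperture": 0.093}])

```text
time: 2.1
position: [0.4167, 0.3275, 0.2379]
ee_rot: [0.0, -0.0, 1.0, 0.0]
ft_force: [0.4, -0.0, -0.2]
gripper_width: 0.0929
grasp_force: 0.0
```

Run:
```python
from h import *
for n in("top0","scene0"):
    X=np.load(n+".npz");w=X["w"];h=cv2.cvtColor(X["im"],cv2.COLOR_BGR2HSV)
    m=(np.hypot(w[...,0]-.474,w[...,1]+.341)<.04)&(h[...,0]>22)&(h[...,0]<38)&(h[...,1]>120)
    p=w[m];t=p[p[:,2]>.028];print(n,len(p),len(t),cv2.minAreaRect((t[:,:2]*1000).astype(np.float32)),np.percentile(p[:,2],[5,50,95]))
```

```text
top0 96 79 ((476.99957275390625, -342.2865295410156), (26.264219284057617, 32.252017974853516), 32.22449493408203) [0.01259959 0.03471594 0.04169031]
scene0 190 109 ((476.3933410644531, -342.9000549316406), (30.761476516723633, 42.458370208740234), 33.88168716430664) [0.00809423 0.03245382 0.03933313]
```

Request:
nudge_tcp(steps=[{"trans": [0, 0.001, 0.041], "aperture": 0.093}, {"trans": [0, 0, 0.041], "aperture": 0.093}, {"trans": [0, 0, 0.041], "aperture": 0.093}, {"trans": [0, 0, 0.041], "aperture": 0.093}, {"trans": [0, 0, 0.031], "aperture": 0.093}, {"trans": [0, 0, 0.01], "aperture": 0.093}])

```text
time: 2.7
position: [0.4152, 0.3295, 0.03]
ee_rot: [-0.001, -0.0, 1.0, -0.001]
ft_force: [-0.7, 0.1, 0.2]
gripper_width: 0.0931
grasp_force: 0.0
```

Request:
nudge_tcp(steps=[{"aperture": 0}, {"aperture": 0}, {"aperture": 0}, {"aperture": 0}, {"aperture": 0}, {"aperture": 0}])

```text
time: 3.3
position: [0.4164, 0.3303, 0.0332]
ee_rot: [0.0, -0.0, 1.0, 0.0]
ft_force: [-0.3, -0.2, 0.9]
gripper_width: 0.0499
grasp_force: 0.0
```

Request:
nudge_tcp(steps=[{"aperture": 0}, {"aperture": 0}, {"aperture": 0}, {"aperture": 0}])

```text
time: 3.7
position: [0.4163, 0.3302, 0.033]
ee_rot: [0.0, -0.0, 1.0, 0.0]
ft_force: [-0.3, -0.3, 5.4]
gripper_width: 0.0429
grasp_force: 30.0
```

Request:
nudge_tcp(steps=[{"trans": [0, 0, -0.02], "aperture": 0}, {"trans": [0, 0, -0.03], "aperture": 0}, {"trans": [0, 0, -0.03], "aperture": 0}, {"aperture": 0}])

```text
time: 4.1
position: [0.4173, 0.331, 0.1157]
ee_rot: [0.002, 0.0, 1.0, 0.002]
ft_force: [0.8, 0.6, -0.1]
gripper_width: 0.0426
grasp_force: 30.0
```

Request:
nudge_tcp(steps=[{"trans": [-0.011, -0.027, 0], "aperture": 0}, {"trans": [-0.011, -0.027, 0], "aperture": 0}, {"trans": [-0.012, -0.027, 0], "aperture": 0}, {"trans": [-0.0115, -0.027, 0], "aperture": 0}, {"aperture": 0}, {"aperture": 0}])

```text
time: 4.7
position: [0.4617, 0.2216, 0.1121]
ee_rot: [-0.0, 0.001, 1.0, -0.0]
ft_force: [0.4, 0.3, -0.1]
gripper_width: 0.0429
grasp_force: 30.0
```

Run:
```python
from h import *
im,d,w=cloud("scene");cv2.imwrite("pics/s1.png",cv2.resize(im[200:360,100:340],None,fx=3,fy=3))
```

```text
(no output)
```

View pics/s1.png

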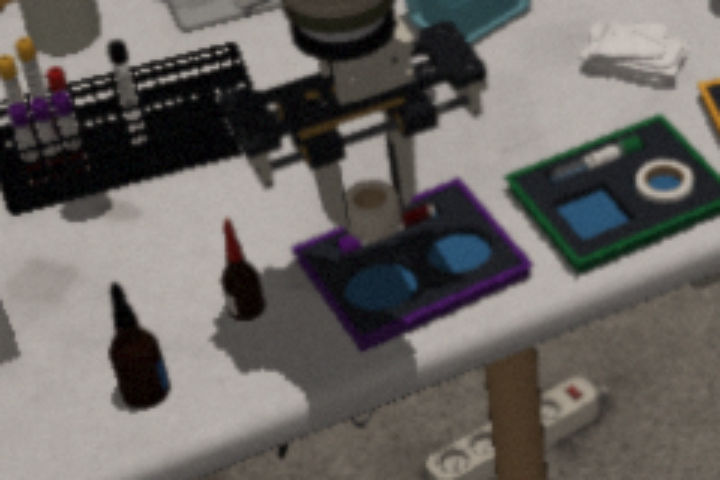

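The tape is held level between the pads at crop (375,210), and the tray is clear. I'll lower and release it.

Request:
nudge_tcp(steps=[{"trans": [0, 0, 0.03], "aperture": 0}, {"trans": [0, 0, 0.025], "aperture": 0}, {"trans": [0, 0, 0.012], "aperture": 0}, {"trans": [0, 0, 0.0075], "aperture": 0}, {"aperture": 0}, {"aperture": 0}])

```text
time: 5.35
position: [0.4617, 0.2225, 0.0386]
ee_rot: [0.0, -0.0, 1.0, 0.0]
ft_force: [0.4, 0.3, -0.1]
gripper_width: 0.0429
grasp_force: 29.9
```

Request:
nudge_tcp(steps=[{"aperture": 0.053}, {"aperture": 0.053}, {"aperture": 0.053}, {"aperture": 0.053}])

```text
time: 5.75
position: [0.4618, 0.2221, 0.0385]
ee_rot: [0.0, -0.0, 1.0, 0.0]
ft_force: [-0.4, 0.1, 0.5]
gripper_width: 0.053
grasp_force: 0.0
```

Request:
nudge_tcp(steps=[{"trans": [0, 0, -0.03], "aperture": 0.053}, {"trans": [0, 0, -0.04], "aperture": 0.053}, {"trans": [0, 0, -0.04], "aperture": 0.053}, {"trans": [0, 0, -0.03], "aperture": 0.093}, {"aperture": 0.093}])

```text
time: 6.25
position: [0.4633, 0.2229, 0.182]
ee_rot: [0.003, 0.0, 1.0, 0.002]
ft_force: [-0.1, -0.2, 0.1]
gripper_width: 0.0647
grasp_force: 0.0
```

Request:
nudge_tcp(steps=[{"trans": [0.002, 0.0405, 0], "aperture": 0.093}, {"trans": [0.002, 0.0405, 0], "aperture": 0.093}, {"trans": [0.002, 0.0405, 0], "aperture": 0.093}, {"trans": [0.002, 0.0405, 0], "aperture": 0.093}, {"trans": [0.003, 0.0405, 0], "aperture": 0.093}, {"aperture": 0.093}, {"aperture": 0.093}])

```text
time: 6.95
position: [0.4498, 0.4249, 0.1769]
ee_rot: [-0.001, -0.001, 1.0, -0.001]
ft_force: [0.2, -1.1, -1.1]
gripper_width: 0.0931
grasp_force: 0.0
```

Run:
```python
from h import *
im,d,w=cloud("scene");t=imaging.get_image("top")[0]
a=cv2.resize(im[180:380,80:320],(480,400));b=cv2.resize(t[190:260,130:180],None,fx=5,fy=5)
c=np.zeros((400,730+0,3),np.uint8);c[:,:480]=a;c[:350,480:730]=b;cv2.imwrite("pics/s2.png",c)
m=(np.hypot(w[...,0]-.462,w[...,1]-.222)<.035)&(w[...,2]>.02)&(w[...,2]<.06)
p=w[m];print(np.percentile(p,[3,50,97],axis=0).round(3))
```

```text
[[0.438 0.202 0.021]
 [0.456 0.223 0.029]
 [0.479 0.242 0.034]]
```

View pics/s2.png

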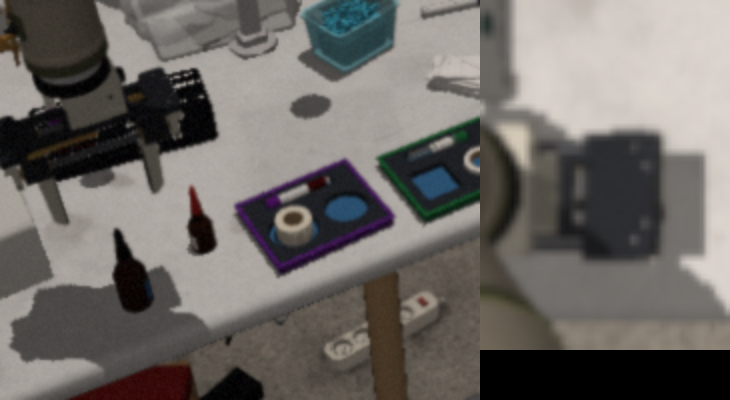

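The tape stands in its cut-out at (295,227), with both bottles upright. Before descending on the black-nozzle bottle I check what surrounds it for the gripper body.

Run:
```python
from h import *
for n in("top0","scene0"):
    w=np.load(n+".npz")["w"]
    m=(w[...,1]>.46)&(w[...,1]<.62)&(w[...,0]>.38)&(w[...,0]<.56)&(w[...,2]>.03)&(w[...,2]<.3)
    p=w[m];print(n,len(p))
    if len(p): print(np.percentile(p,[1,5,50,95],axis=0).round(3)); q=p[p[:,0]<.5];print(len(q),q[:,1].min() if len(q) else "")
```

```text
top0 677
[[0.51  0.501 0.034]
 [0.515 0.503 0.044]
 [0.536 0.558 0.101]
 [0.557 0.614 0.11 ]]
0 
scene0 1619
[[0.508 0.505 0.031]
 [0.513 0.509 0.036]
 [0.525 0.554 0.08 ]
 [0.553 0.604 0.108]]
0
```

Request:
nudge_tcp(steps=[{"trans": [0, 0, 0.03], "aperture": 0.093}, {"trans": [0, 0, 0.03], "aperture": 0.093}, {"trans": [0, 0, 0.03], "aperture": 0.093}, {"trans": [0, 0, 0.018], "aperture": 0.093}, {"trans": [0, 0, 0.01], "aperture": 0.093}, {"aperture": 0.093}])

```text
time: 7.65
position: [0.4507, 0.423, 0.0591]
ee_rot: [-0.001, 0.001, 1.0, -0.001]
ft_force: [0.3, 0.3, 0.0]
gripper_width: 0.0932
grasp_force: 0.0
```

Request:
nudge_tcp(steps=[{"aperture": 0}, {"aperture": 0}, {"aperture": 0}, {"aperture": 0}, {"aperture": 0}, {"aperture": 0}, {"aperture": 0}, {"aperture": 0}])

```text
time: 8.45
position: [0.4506, 0.4248, 0.0602]
ee_rot: [0.0, -0.0, 1.0, 0.0]
ft_force: [-0.8, -0.4, 0.1]
gripper_width: 0.0368
grasp_force: 30.0
```

Request:
nudge_tcp(steps=[{"aperture": 0}, {"aperture": 0}, {"aperture": 0}, {"aperture": 0}])

```text
time: 8.85
position: [0.4506, 0.4247, 0.0602]
ee_rot: [0.0, -0.0, 1.0, 0.0]
ft_force: [0.4, 1.1, 1.1]
gripper_width: 0.0367
grasp_force: 30.0
```

Request:
nudge_tcp(steps=[{"trans": [0, 0, -0.02], "aperture": 0}, {"trans": [0, 0, -0.04], "aperture": 0}, {"trans": [0, 0, -0.04], "aperture": 0}, {"trans": [0, 0, -0.03], "aperture": 0}, {"aperture": 0}])

```text
time: 9.35
position: [0.452, 0.4259, 0.1943]
ee_rot: [0.002, 0.0, 1.0, 0.002]
ft_force: [0.5, -0.3, 0.3]
gripper_width: 0.0369
grasp_force: 30.0
```

Request:
nudge_tcp(steps=[{"trans": [-0.003, -0.039, 0], "aperture": 0}, {"trans": [-0.003, -0.039, 0], "aperture": 0}, {"trans": [-0.003, -0.039, 0], "aperture": 0}, {"trans": [-0.003, -0.039, 0], "aperture": 0}, {"trans": [-0.003, -0.039, 0], "aperture": 0}, {"trans": [-0.003, -0.039, 0], "aperture": 0}, {"trans": [0, -0.039, 0], "aperture": 0}, {"aperture": 0}])

```text
time: 10.15
position: [0.4678, 0.1456, 0.1892]
ee_rot: [-0.001, 0.003, 1.0, -0.002]
ft_force: [0.2, 0.7, -0.6]
gripper_width: 0.0369
grasp_force: 30.0
```

Run:
```python
from h import *
im,d,w=cloud("scene");cv2.imwrite("pics/s3.png",cv2.resize(im[150:330,100:370],None,fx=2.5,fy=2.5))
```

```text
(no output)
```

View pics/s3.png

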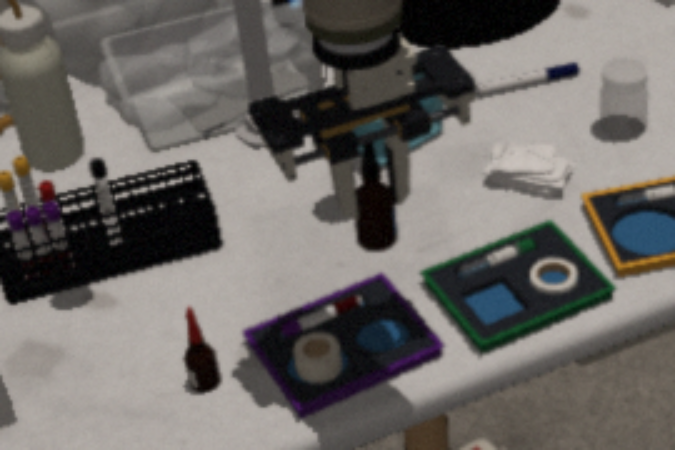

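The bottle hangs upright at (375,205), and the red-nozzle bottle is still standing at (200,360). I'll lower it.

Request:
nudge_tcp(steps=[{"trans": [0, 0, 0.02], "aperture": 0}, {"trans": [0, 0, 0.04], "aperture": 0}, {"trans": [0, 0, 0.035], "aperture": 0}, {"trans": [0, 0, 0.02], "aperture": 0}, {"trans": [0, 0, 0.006], "aperture": 0}, {"trans": [0, 0, 0.004], "aperture": 0}, {"aperture": 0}, {"aperture": 0}])

```text
time: 11.0
position: [0.4691, 0.152, 0.0659]
ee_rot: [0.001, -0.0, 1.0, 0.0]
ft_force: [0.2, -0.2, -1.0]
gripper_width: 0.0366
grasp_force: 30.0
```

Request:
nudge_tcp(steps=[{"trans": [0, 0, 0.0012], "aperture": 0}, {"aperture": 0}, {"aperture": 0.06}, {"aperture": 0.06}, {"aperture": 0.06}, {"aperture": 0.06}, {"aperture": 0.06}])

```text
time: 11.7
position: [0.4687, 0.1516, 0.0639]
ee_rot: [0.0, -0.0, 1.0, 0.0]
ft_force: [-0.4, 0.6, -0.1]
gripper_width: 0.0597
grasp_force: 0.0
```

Request:
nudge_tcp(steps=[{"trans": [0, 0, -0.015], "aperture": 0.06}, {"trans": [0, 0, -0.03], "aperture": 0.06}, {"trans": [0, 0, -0.04], "aperture": 0.06}, {"trans": [0, 0, -0.04], "aperture": 0.06}, {"aperture": 0.093}])

```text
time: 12.2
position: [0.4706, 0.1524, 0.1932]
ee_rot: [0.003, 0.0, 1.0, 0.001]
ft_force: [0.1, 0.5, 0.4]
gripper_width: 0.0643
grasp_force: 0.0
```

Run:
```python
from h import *
im,d,w=cloud("scene");cv2.imwrite("pics/s4.png",cv2.resize(im[180:330,130:370],None,fx=2.5,fy=2.5))
```

```text
(no output)
```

View pics/s4.png

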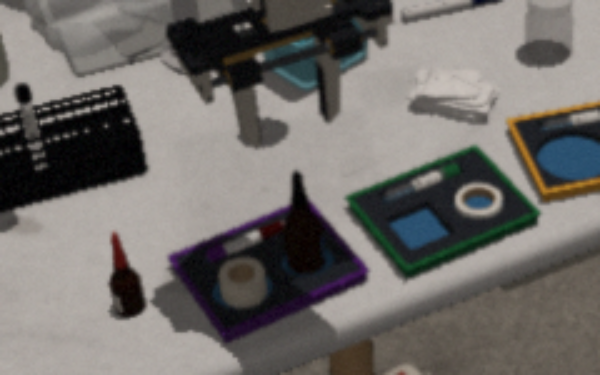

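Both purple items stand in place: tape at (242,283), bottle at (303,230). Next is the carton.

Request:
nudge_tcp(steps=[{"trans": [-0.0009, -0.0411, 0], "aperture": 0.07}, {"trans": [-0.0009, -0.0411, 0], "aperture": 0.07}, {"trans": [-0.0009, -0.0411, 0], "aperture": 0.07}, {"trans": [-0.0009, -0.0411, 0], "aperture": 0.07}, {"trans": [-0.0009, -0.0411, 0], "aperture": 0.07}, {"trans": [-0.0009, -0.0411, 0], "aperture": 0.07}, {"trans": [0, -0.0411, 0], "aperture": 0.07}, {"trans": [0, -0.0411, 0], "aperture": 0.07}])

```text
time: 13.05
position: [0.4734, -0.1787, 0.1876]
ee_rot: [-0.001, -0.0, 1.0, 0.0]
ft_force: [0.8, 0.1, -1.0]
gripper_width: 0.0699
grasp_force: 0.0
```

Request:
nudge_tcp(steps=[{"trans": [0, -0.0411, 0], "aperture": 0.07}, {"trans": [0, -0.0411, 0], "aperture": 0.07}, {"trans": [0, -0.0411, 0], "aperture": 0.07}, {"trans": [0, -0.0411, 0], "aperture": 0.07}, {"turn": -0.144, "aperture": 0.07}, {"turn": -0.144, "aperture": 0.07}, {"turn": -0.144, "aperture": 0.07}, {"turn": -0.144, "aperture": 0.07}])

```text
time: 13.85
position: [0.4735, -0.3413, 0.1872]
ee_rot: [-0.001, -0.287, 0.958, 0.001]
ft_force: [0.1, -0.0, -0.8]
gripper_width: 0.0696
grasp_force: 0.0
```

Request:
nudge_tcp(steps=[{"aperture": 0.07}, {"aperture": 0.07}, {"aperture": 0.07}])

```text
time: 14.15
position: [0.474, -0.3414, 0.1883]
ee_rot: [-0.0, -0.283, 0.959, 0.0]
ft_force: [-0.6, -0.2, -1.1]
gripper_width: 0.0706
grasp_force: 0.0
```

Request:
nudge_tcp(steps=[{"trans": [-0.001, -0.0015, 0.035], "aperture": 0.07}, {"trans": [0, 0, 0.04], "aperture": 0.07}, {"trans": [0, 0, 0.04], "aperture": 0.07}, {"trans": [0, 0, 0.025], "aperture": 0.07}, {"trans": [0, 0, 0.014], "aperture": 0.07}, {"aperture": 0}])

```text
time: 14.75
position: [0.4754, -0.3416, 0.0334]
ee_rot: [-0.001, -0.284, 0.959, 0.001]
ft_force: [0.6, -0.0, 0.0]
gripper_width: 0.0657
grasp_force: 0.0
```

Request:
nudge_tcp(steps=[{"aperture": 0}, {"aperture": 0}, {"aperture": 0}, {"aperture": 0}, {"aperture": 0}, {"aperture": 0}, {"aperture": 0}])

```text
time: 15.45
position: [0.4762, -0.3427, 0.0359]
ee_rot: [0.0, -0.284, 0.959, -0.001]
ft_force: [-1.4, 0.3, 8.2]
gripper_width: 0.034
grasp_force: 30.0
```

Request:
nudge_tcp(steps=[{"trans": [0, 0, -0.02], "aperture": 0}, {"trans": [0, 0, -0.03], "aperture": 0}, {"trans": [0, 0, -0.03], "aperture": 0}, {"aperture": 0}])

```text
time: 15.85
position: [0.4774, -0.3434, 0.1187]
ee_rot: [0.002, -0.284, 0.959, -0.002]
ft_force: [0.0, 0.8, -1.0]
gripper_width: 0.0338
grasp_force: 30.0
```

Request:
nudge_tcp(steps=[{"turn": 0.144, "aperture": 0}, {"turn": 0.144, "aperture": 0}, {"turn": 0.144, "aperture": 0}, {"turn": 0.144, "aperture": 0}])

```text
time: 16.25
position: [0.4755, -0.3423, 0.1146]
ee_rot: [-0.0, 0.003, 1.0, 0.0]
ft_force: [0.1, 0.7, -0.2]
gripper_width: 0.0336
grasp_force: 30.0
```

Request:
nudge_tcp(steps=[{"trans": [0.002, 0.0417, 0], "aperture": 0}, {"trans": [0.002, 0.0417, 0], "aperture": 0}, {"trans": [0.002, 0.0417, 0], "aperture": 0}, {"trans": [0.002, 0.0417, 0], "aperture": 0}, {"trans": [0.002, 0.0417, 0], "aperture": 0}, {"trans": [0.003, 0.0417, 0], "aperture": 0}, {"trans": [0.003, 0.0417, 0], "aperture": 0}, {"trans": [0.002, 0.0417, 0], "aperture": 0}])

```text
time: 17.05
position: [0.4572, -0.0072, 0.1147]
ee_rot: [-0.0, 0.0, 1.0, -0.0]
ft_force: [1.2, 0.1, -1.4]
gripper_width: 0.0336
grasp_force: 30.0
```

Request:
nudge_tcp(steps=[{"trans": [0.002, 0.0417, 0], "aperture": 0}, {"aperture": 0}, {"aperture": 0}, {"aperture": 0}])

```text
time: 17.45
position: [0.4556, 0.032, 0.1148]
ee_rot: [-0.0, 0.0, 1.0, -0.0]
ft_force: [0.2, -0.6, -0.6]
gripper_width: 0.0336
grasp_force: 30.0
```

Run:
```python
from h import *
im,d,w=cloud("scene");cv2.imwrite("pics/s5.png",cv2.resize(im[150:330,170:410],None,fx=2.5,fy=2.5))
```

```text
(no output)
```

View pics/s5.png

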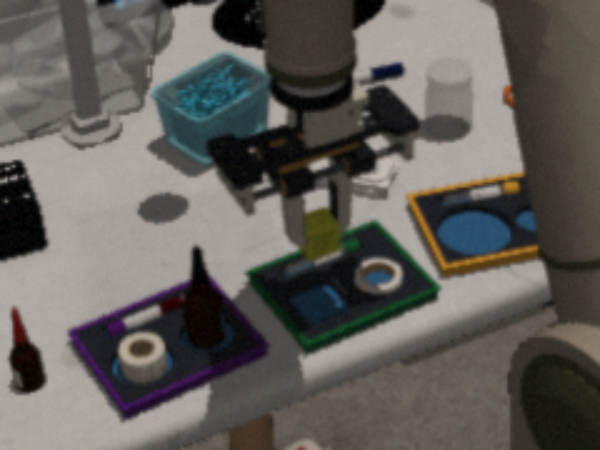

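The carton is held level above the green tray at (322,235). The gripper body will stay 24 mm clear of the brown nozzle, so I'll lower it.

Request:
nudge_tcp(steps=[{"trans": [0, 0, 0.02], "aperture": 0}, {"trans": [0, 0, 0.03], "aperture": 0}, {"trans": [0, 0, 0.017], "aperture": 0}, {"trans": [0, 0, 0.006], "aperture": 0}, {"trans": [0, 0, 0.001], "aperture": 0}, {"aperture": 0}, {"aperture": 0}])

```text
time: 18.2
position: [0.4562, 0.0327, 0.0417]
ee_rot: [0.001, 0.0, 1.0, 0.0]
ft_force: [0.7, 0.5, 0.2]
gripper_width: 0.0335
grasp_force: 30.0
```

Request:
nudge_tcp(steps=[{"trans": [0, 0, 0.0015], "aperture": 0}, {"aperture": 0}, {"aperture": 0.05}, {"aperture": 0.05}, {"aperture": 0.05}, {"aperture": 0.05}, {"aperture": 0.05}])

```text
time: 18.9
position: [0.4557, 0.033, 0.0394]
ee_rot: [-0.0, -0.0, 1.0, -0.0]
ft_force: [-0.1, 0.0, -1.1]
gripper_width: 0.05
grasp_force: 0.0
```

Request:
nudge_tcp(steps=[{"trans": [0, 0, -0.02], "aperture": 0.05}, {"trans": [0, 0, -0.04], "aperture": 0.05}, {"trans": [0, 0, -0.04], "aperture": 0.05}, {"trans": [0, 0, -0.04], "aperture": 0.093}, {"trans": [0, 0, -0.01], "aperture": 0.093}])

```text
time: 19.4
position: [0.457, 0.0331, 0.193]
ee_rot: [0.003, 0.0, 1.0, 0.0]
ft_force: [-0.3, -0.2, -0.2]
gripper_width: 0.0622
grasp_force: 0.0
```

Request:
nudge_tcp(steps=[{"trans": [0.001, -0.042, 0], "aperture": 0.093}, {"trans": [0.001, -0.042, 0], "aperture": 0.093}, {"trans": [0.001, -0.042, 0], "aperture": 0.093}, {"trans": [0.001, -0.042, 0], "aperture": 0.093}, {"trans": [0.002, -0.042, 0], "aperture": 0.093}, {"trans": [0.002, -0.042, 0], "aperture": 0.093}, {"trans": [0.002, -0.042, 0], "aperture": 0.093}, {"trans": [0.002, -0.042, 0], "aperture": 0.093}])

```text
time: 20.2
position: [0.4432, -0.3046, 0.1887]
ee_rot: [-0.0, -0.0, 1.0, 0.0]
ft_force: [1.1, 0.3, -0.5]
gripper_width: 0.0929
grasp_force: 0.0
```

Request:
nudge_tcp(steps=[{"trans": [0.002, -0.042, 0], "aperture": 0.093}, {"trans": [0.002, -0.042, 0], "aperture": 0.093}, {"trans": [0, -0.042, 0], "aperture": 0.093}, {"aperture": 0.093}, {"aperture": 0.093}, {"aperture": 0.093}])

```text
time: 20.8
position: [0.4399, -0.4275, 0.1887]
ee_rot: [-0.0, -0.001, 1.0, 0.001]
ft_force: [0.2, 0.1, 0.3]
gripper_width: 0.093
grasp_force: 0.0
```

Run:
```python
from h import *
im,d,w=cloud("scene");cv2.imwrite("pics/s6.png",cv2.resize(im[150:310,210:510],None,fx=2.5,fy=2.5))
```

```text
(no output)
```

View pics/s6.png

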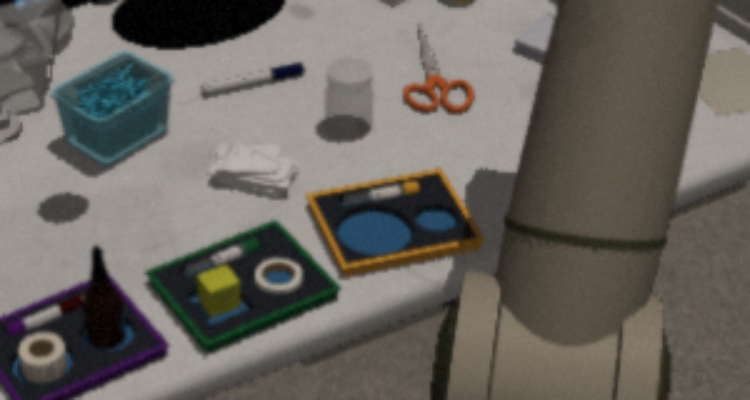

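The carton sits in its square cut-out at (220,290) with blue floor visible around it. The arm hides the jar, so I rely on its two-view fix, which agrees to 3 mm, and descend.

Request:
nudge_tcp(steps=[{"trans": [0, -0.001, 0.03], "aperture": 0.093}, {"trans": [0, 0, 0.04], "aperture": 0.093}, {"trans": [0, 0, 0.03], "aperture": 0.093}, {"trans": [0, 0, 0.02], "aperture": 0.093}, {"trans": [0, 0, 0.01], "aperture": 0.093}, {"aperture": 0.093}])

```text
time: 21.45
position: [0.4399, -0.4286, 0.0585]
ee_rot: [-0.001, -0.001, 1.0, 0.001]
ft_force: [0.2, 0.6, 0.5]
gripper_width: 0.0931
grasp_force: 0.0
```

Request:
nudge_tcp(steps=[{"aperture": 0}, {"aperture": 0}, {"aperture": 0}, {"aperture": 0}, {"aperture": 0}, {"aperture": 0}, {"aperture": 0}])

```text
time: 22.15
position: [0.4401, -0.4303, 0.0602]
ee_rot: [0.0, -0.0, 1.0, -0.0]
ft_force: [0.4, 0.9, 7.1]
gripper_width: 0.0655
grasp_force: 30.0
```

Request:
nudge_tcp(steps=[{"trans": [0, 0, -0.02], "aperture": 0}, {"trans": [0, 0, -0.035], "aperture": 0}, {"trans": [0, 0, -0.035], "aperture": 0}, {"trans": [0, 0, -0.03], "aperture": 0}, {"aperture": 0}])

```text
time: 22.65
position: [0.4412, -0.4314, 0.1836]
ee_rot: [0.003, 0.0, 1.0, -0.002]
ft_force: [0.1, 0.2, -0.3]
gripper_width: 0.065
grasp_force: 30.0
```

Request:
nudge_tcp(steps=[{"trans": [-0.006, 0.0383, 0], "aperture": 0}, {"trans": [-0.006, 0.0383, 0], "aperture": 0}, {"trans": [-0.005, 0.0383, 0], "aperture": 0}, {"trans": [-0.005, 0.0383, 0], "aperture": 0}, {"trans": [-0.005, 0.0383, 0], "aperture": 0}, {"trans": [-0.005, 0.0383, 0], "aperture": 0}, {"trans": [0, 0.0383, 0], "aperture": 0}, {"aperture": 0}])

```text
time: 23.45
position: [0.4717, -0.1567, 0.1789]
ee_rot: [-0.001, -0.004, 1.0, 0.001]
ft_force: [-0.4, -0.1, -0.9]
gripper_width: 0.0652
grasp_force: 30.0
```

Request:
nudge_tcp(steps=[{"trans": [0, 0, 0.02], "aperture": 0}, {"trans": [0, 0, 0.03], "aperture": 0}, {"trans": [0, 0, 0.03], "aperture": 0}, {"aperture": 0}, {"aperture": 0}, {"aperture": 0}])

```text
time: 24.05
position: [0.4722, -0.1624, 0.1004]
ee_rot: [0.001, 0.0, 1.0, -0.0]
ft_force: [-0.2, 0.1, 0.1]
gripper_width: 0.0649
grasp_force: 30.0
```

Run:
```python
from h import *
im,d,w=cloud("scene");cv2.imwrite("pics/s7.png",cv2.resize(im[150:310,210:510],None,fx=2.5,fy=2.5))
```

```text
(no output)
```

View pics/s7.png

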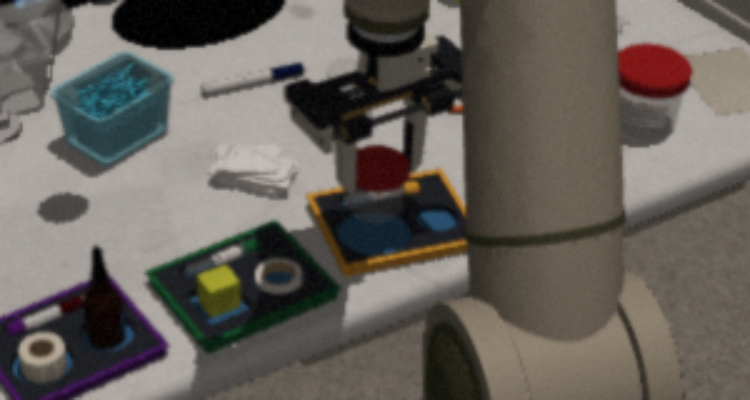

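The jar is held level above its slot at (380,185), so I'll lower it and let go.

Request:
nudge_tcp(steps=[{"trans": [0, 0, 0.02], "aperture": 0}, {"trans": [0, 0, 0.01], "aperture": 0}, {"trans": [0, 0, 0.0055], "aperture": 0}, {"aperture": 0}, {"aperture": 0}, {"aperture": 0}])

```text
time: 24.7
position: [0.4719, -0.162, 0.0643]
ee_rot: [0.0, -0.0, 1.0, -0.0]
ft_force: [0.4, 0.4, -1.1]
gripper_width: 0.0654
grasp_force: 30.0
```

Request:
nudge_tcp(steps=[{"aperture": 0.093}, {"aperture": 0.093}, {"aperture": 0.093}, {"aperture": 0.093}, {"aperture": 0.093}, {"aperture": 0.093}])

```text
time: 25.3
position: [0.4718, -0.1619, 0.0639]
ee_rot: [0.0, -0.0, 1.0, -0.0]
ft_force: [-0.3, 0.7, 0.9]
gripper_width: 0.093
grasp_force: 0.0
```

Request:
nudge_tcp(steps=[{"trans": [0, 0, -0.02], "aperture": 0.093}, {"trans": [0, 0, -0.04], "aperture": 0.093}, {"trans": [0, 0, -0.04], "aperture": 0.093}, {"trans": [0, 0, -0.025], "aperture": 0.093}, {"aperture": 0.093}])

```text
time: 25.8
position: [0.4732, -0.1624, 0.1921]
ee_rot: [0.003, 0.0, 1.0, -0.001]
ft_force: [0.1, -0.4, -1.5]
gripper_width: 0.0932
grasp_force: 0.0
```

Request:
nudge_tcp(steps=[{"trans": [0.0171, -0.0406, 0], "aperture": 0.06}, {"trans": [0.0171, -0.0406, 0], "aperture": 0.06}, {"trans": [0.0171, -0.0406, 0], "aperture": 0.06}, {"trans": [0.0171, -0.0406, 0], "aperture": 0.06}, {"turn": -0.1353, "aperture": 0.06}, {"turn": -0.1353, "aperture": 0.06}, {"turn": -0.1353, "aperture": 0.06}, {"turn": -0.1353, "aperture": 0.06}])

```text
time: 26.6
position: [0.403, -0.3241, 0.1879]
ee_rot: [-0.0, -0.27, 0.963, 0.001]
ft_force: [1.0, -0.9, -0.3]
gripper_width: 0.0601
grasp_force: 0.0
```

Request:
nudge_tcp(steps=[{"turn": -0.1353, "aperture": 0.06}, {"turn": -0.1353, "aperture": 0.06}, {"turn": -0.1353, "aperture": 0.06}, {"turn": -0.1353, "aperture": 0.06}, {"turn": -0.1353, "aperture": 0.06}, {"turn": -0.1353, "aperture": 0.06}, {"aperture": 0.06}, {"aperture": 0.06}])

```text
time: 27.4
position: [0.4026, -0.3242, 0.1873]
ee_rot: [0.001, -0.624, 0.781, 0.002]
ft_force: [0.2, -0.4, -0.1]
gripper_width: 0.0599
grasp_force: 0.0
```

Run:
```python
from h import *
im,d,w=cloud("scene");t,_,wt=cloud("top")
for n,W in(("S",w),("T",wt)):
  for k,(x,y) in dict(jar=(.472,-.162),wr=(.404,-.3245)).items():
    p=W[(np.hypot(W[...,0]-x,W[...,1]-y)<.037)&(W[...,2]>.025)&(W[...,2]<.1)]
    if len(p): print(n,k,len(p),np.percentile(p,[3,50,97],axis=0).round(3).tolist())
cv2.imwrite("pics/s8.png",np.hstack([cv2.resize(im[150:310,260:460],(500,400)),cv2.resize(t[180:260,320:380],(300,400))]))
print(bot.read_state()["joint_pos"])
```

```text
S jar 524 [[0.442, -0.186, 0.027], [0.462, -0.154, 0.062], [0.499, -0.131, 0.067]]
S wr 146 [[0.391, -0.334, 0.026], [0.4, -0.32, 0.041], [0.411, -0.31, 0.085]]
T jar 337 [[0.445, -0.192, 0.056], [0.473, -0.163, 0.063], [0.501, -0.135, 0.07]]
T wr 52 [[0.394, -0.331, 0.028], [0.406, -0.322, 0.039], [0.419, -0.313, 0.082]]
[ 1.34156488  0.69240785 -1.18649582  2.07500666  0.81435937  0.95215885
  2.62290127]
```

View pics/s8.png

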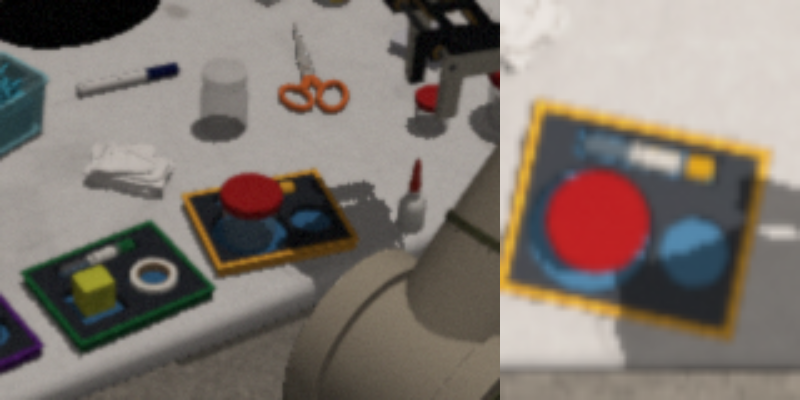

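The jar sits within its slot: lid at right panel (598,220), blue ring on both sides, lid top 4 mm higher than it was on the table. Joint 7 is almost at its limit, so I unwind half a turn to reach the same grasp direction with the wrist near neutral.

Request:
nudge_tcp(steps=[{"turn": 0.1496, "aperture": 0.06}, {"turn": 0.1496, "aperture": 0.06}, {"turn": 0.1496, "aperture": 0.06}, {"turn": 0.1496, "aperture": 0.06}, {"turn": 0.1496, "aperture": 0.06}, {"turn": 0.1496, "aperture": 0.06}, {"turn": 0.1496, "aperture": 0.06}, {"turn": 0.1496, "aperture": 0.06}])

```text
time: 28.3
position: [0.4037, -0.3246, 0.1904]
ee_rot: [0.0, -0.074, 0.997, -0.002]
ft_force: [-0.1, -0.3, -0.7]
gripper_width: 0.0599
grasp_force: 0.0
```

Request:
nudge_tcp(steps=[{"turn": 0.1496, "aperture": 0.06}, {"turn": 0.1496, "aperture": 0.06}, {"turn": 0.1496, "aperture": 0.06}, {"turn": 0.1496, "aperture": 0.06}, {"turn": 0.1496, "aperture": 0.06}, {"turn": 0.1496, "aperture": 0.06}, {"turn": 0.1496, "aperture": 0.06}, {"aperture": 0.06}])

```text
time: 29.1
position: [0.4041, -0.3246, 0.1909]
ee_rot: [0.002, 0.432, 0.902, -0.002]
ft_force: [0.1, 1.0, 0.5]
gripper_width: 0.0598
grasp_force: 0.0
```

Request:
nudge_tcp(steps=[{"turn": 0.1496, "aperture": 0.06}, {"turn": 0.1496, "aperture": 0.06}, {"turn": 0.1496, "aperture": 0.06}, {"turn": 0.1496, "aperture": 0.06}, {"turn": 0.1496, "aperture": 0.06}, {"turn": 0.1496, "aperture": 0.06}, {"aperture": 0.06}, {"aperture": 0.06}])

```text
time: 29.9
position: [0.4038, -0.3243, 0.1898]
ee_rot: [0.001, 0.778, 0.629, -0.0]
ft_force: [0.5, 0.1, -0.9]
gripper_width: 0.0601
grasp_force: 0.0
```

```bash
python3 -c "
from h import *
print(bot.read_state()['joint_pos'].round(2))"
```

```text
[ 0.82  0.44 -0.34  2.1   0.24  0.63  0.1 ]
```

Request:
nudge_tcp(steps=[{"trans": [0, 0, 0.035], "aperture": 0.06}, {"trans": [0, 0, 0.04], "aperture": 0.06}, {"trans": [0, 0, 0.04], "aperture": 0.06}, {"trans": [0, 0, 0.025], "aperture": 0.06}, {"trans": [0, 0, 0.013], "aperture": 0.06}, {"aperture": 0.06}, {"aperture": 0}])

```text
time: 30.6
position: [0.4036, -0.3244, 0.0362]
ee_rot: [0.0, 0.779, 0.627, 0.0]
ft_force: [0.2, -0.4, 0.5]
gripper_width: 0.0555
grasp_force: 0.0
```

Request:
nudge_tcp(steps=[{"aperture": 0}, {"aperture": 0}, {"aperture": 0}, {"aperture": 0}, {"aperture": 0}, {"aperture": 0}, {"aperture": 0}])

```text
time: 31.3
position: [0.4039, -0.3247, 0.0366]
ee_rot: [0.001, 0.78, 0.626, 0.0]
ft_force: [-1.4, -1.3, 7.6]
gripper_width: 0.0278
grasp_force: 30.0
```

Request:
nudge_tcp(steps=[{"trans": [0, 0, -0.02], "aperture": 0}, {"trans": [0, 0, -0.03], "aperture": 0}, {"trans": [0, 0, -0.03], "aperture": 0}, {"aperture": 0}])

```text
time: 31.7
position: [0.4045, -0.3252, 0.119]
ee_rot: [0.002, 0.78, 0.626, 0.001]
ft_force: [-0.3, 0.0, -0.1]
gripper_width: 0.0277
grasp_force: 30.0
```

Request:
nudge_tcp(steps=[{"trans": [0.026, 0.0078, 0], "aperture": 0}, {"trans": [0.026, 0.0078, 0], "aperture": 0}, {"trans": [0.026, 0.0078, 0], "aperture": 0}, {"trans": [0.026, 0.0078, 0], "aperture": 0}, {"aperture": 0}, {"aperture": 0}])

```text
time: 32.3
position: [0.4562, -0.229, 0.1154]
ee_rot: [-0.0, 0.779, 0.627, -0.0]
ft_force: [0.6, -0.0, -0.8]
gripper_width: 0.0282
grasp_force: 30.0
```

Run:
```python
from h import *
im,d,w=cloud("scene");cv2.imwrite("pics/s9.png",cv2.resize(im[150:310,260:460],(600,480)))
```

```text
(no output)
```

View pics/s9.png

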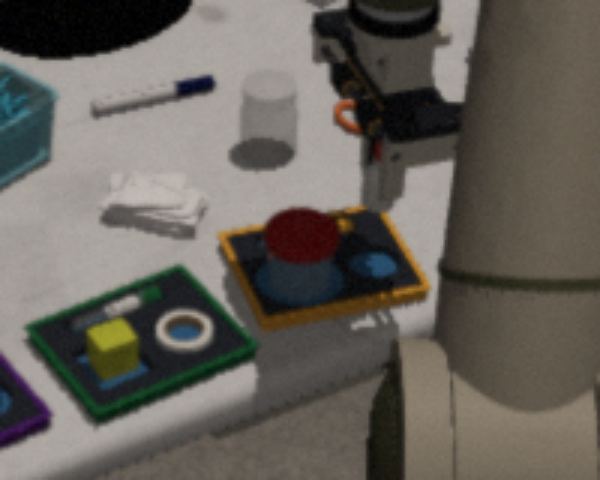

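The bottle is between the pads at (378,170), and the slot at (377,263) is clear. I'll lower it.

Request:
nudge_tcp(steps=[{"trans": [0, 0, 0.02], "aperture": 0}, {"trans": [0, 0, 0.03], "aperture": 0}, {"trans": [0, 0, 0.016], "aperture": 0}, {"trans": [0, 0, 0.0075], "aperture": 0}, {"aperture": 0}, {"aperture": 0}, {"aperture": 0}])

```text
time: 33.05
position: [0.4566, -0.23, 0.0431]
ee_rot: [0.001, 0.78, 0.626, 0.0]
ft_force: [1.3, 0.3, -0.6]
gripper_width: 0.028
grasp_force: 30.0
```

Request:
nudge_tcp(steps=[{"trans": [0, 0, 0.0018], "aperture": 0}, {"aperture": 0}, {"aperture": 0}, {"aperture": 0.042}, {"aperture": 0.042}, {"aperture": 0.042}, {"aperture": 0.042}, {"aperture": 0.042}])

```text
time: 33.85
position: [0.4564, -0.2295, 0.0407]
ee_rot: [0.0, 0.78, 0.626, 0.0]
ft_force: [0.2, 0.4, -0.8]
gripper_width: 0.042
grasp_force: 0.0
```

Request:
nudge_tcp(steps=[{"trans": [0, 0, -0.015], "aperture": 0.042}, {"trans": [0, 0, -0.03], "aperture": 0.042}, {"trans": [0, 0, -0.04], "aperture": 0.042}, {"trans": [0, 0, -0.04], "aperture": 0.042}, {"trans": [0, 0, -0.03], "aperture": 0.042}, {"aperture": 0.042}])

```text
time: 34.45
position: [0.4579, -0.2302, 0.1994]
ee_rot: [0.003, 0.78, 0.626, 0.001]
ft_force: [0.5, 0.7, -0.5]
gripper_width: 0.0419
grasp_force: 0.0
```

Request:
nudge_tcp(steps=[{"trans": [-0.04, 0, 0], "aperture": 0.06}, {"trans": [-0.04, 0, 0], "aperture": 0.06}, {"trans": [-0.04, 0, 0], "aperture": 0.06}, {"trans": [-0.04, 0, 0], "aperture": 0.06}, {"trans": [-0.03, 0, 0], "aperture": 0.06}, {"aperture": 0.06}, {"aperture": 0.06}])

```text
time: 35.15
position: [0.4147, -0.4149, 0.1946]
ee_rot: [-0.001, 0.78, 0.626, 0.0]
ft_force: [0.1, 0.5, 0.0]
gripper_width: 0.0598
grasp_force: 0.0
```

Run:
```python
from h import *
im,d,w=cloud("scene");t,_,wt=cloud("top")
cv2.imwrite("pics/s10.png",np.vstack([cv2.resize(im[190:330,110:410],(750,350)),cv2.resize(t[190:260,150:400],(750,210))]))
for n,W in(("S",w),("T",wt)):
  for k,(x,y,r) in dict(tape=(.462,.222,.026),bb=(.4685,.1515,.03),cart=(.456,.033,.02),jar=(.472,-.162,.036),wr=(.457,-.2295,.025),br=(.498,.325,.02)).items():
    p=W[(np.hypot(W[...,0]-x,W[...,1]-y)<r)&(W[...,2]>.022)&(W[...,2]<.13)]
    if len(p): print(n,k,len(p),np.percentile(p,[3,50,98],axis=0).round(3).tolist())
```

```text
S tape 200 [[0.44, 0.202, 0.023], [0.456, 0.222, 0.029], [0.481, 0.243, 0.034]]
S bb 344 [[0.45, 0.138, 0.025], [0.46, 0.155, 0.058], [0.474, 0.169, 0.116]]
S cart 172 [[0.44, 0.019, 0.025], [0.451, 0.035, 0.039], [0.471, 0.051, 0.045]]
S jar 541 [[0.442, -0.187, 0.025], [0.461, -0.155, 0.061], [0.5, -0.13, 0.067]]
S wr 158 [[0.441, -0.236, 0.024], [0.451, -0.224, 0.042], [0.463, -0.213, 0.091]]
S br 223 [[0.484, 0.313, 0.024], [0.494, 0.327, 0.046], [0.504, 0.34, 0.095]]
T tape 108 [[0.441, 0.2, 0.024], [0.46, 0.222, 0.029], [0.48, 0.242, 0.037]]
T bb 129 [[0.452, 0.131, 0.023], [0.466, 0.145, 0.061], [0.484, 0.165, 0.119]]
T cart 89 [[0.443, 0.016, 0.032], [0.456, 0.032, 0.039], [0.469, 0.045, 0.047]]
T jar 338 [[0.445, -0.192, 0.055], [0.473, -0.163, 0.062], [0.502, -0.134, 0.07]]
T wr 64 [[0.442, -0.242, 0.032], [0.453, -0.228, 0.041], [0.467, -0.216, 0.091]]
T br 81 [[0.483, 0.311, 0.024], [0.495, 0.32, 0.045], [0.512, 0.334, 0.097]]
```

View pics/s10.png

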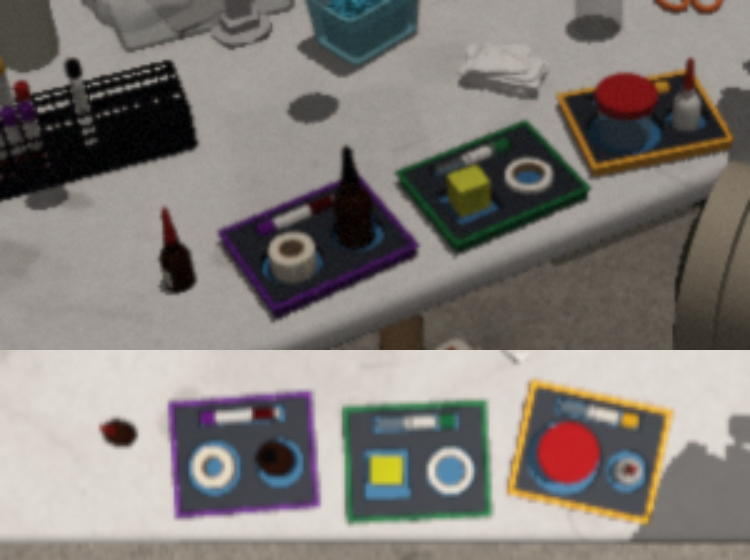

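All five items stand in their own cut-outs in both views, with heights raised by the 4 mm floor. The red-nozzle bottle is still upright at (178,265) and unmoved, and the gripper is clear, so I hand the job in.

```bash
python3 -c "
from workcell import bot
print(bot.finish_job())"
```

```text
the job is handed in; nothing more can be done
None
```

All five kit items are standing upright in their own cut-outs in both final camera views, the red-nozzle brown bottle was not moved, and I handed the job in at about 35 s (no verdict was returned).

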